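# Drive the pivot pin out of a lamp-arm bracket into a pan

### The arm

A 7-joint arm with a two-finger parallel gripper is mounted at the origin on the work surface. World frame = base frame: x ahead of the robot, y to its left, z up, the work surface at z = 0. Lengths are in mm, angles in rad, forces in N, time in s.
With the tool pointing down it reaches from about 400 to 850 mm from the base axis. Payload 4.5 kg.
Tool frame: the origin (TCP) lies on the centre line of the jaws, within the pads' length; the fingertips stand 25 mm ahead of it and the grasp point (between the pads) lies 6 mm ahead of it; z points along the fingers, y is the line along which they close (so a half turn about z gives the same grasp; the last joint's range is limited). The gripper opens to 85 mm and grips with 20 to 120 N. Pads are 22 mm wide; open, the fingers measure 114 mm over their backs; the gripper's body (76 mm by 85 mm) begins 54 mm behind the grasp point. The pads swing forward as they close: fully open they stand 13 mm farther back than shut.
Start: joints at [-1.068, 0.689, -0.195, 1.565, 0.157, 0.902, -0.215], TCP at [282.37, 557.601, 256.317] pointing down, gripper open.
Joint ranges: [-3.01, 3.01], [-0.46, 2.08], [-1.47, 1.51], [0.13, 2.56], [-1, 4.14], [0.04, 2.09], [-2.66, 2.66]. Speed limits (rad/s): [2.57, 2.57, 3.14, 3.14, 3.14, 3.14, 3.14].

### API

Orientations are given as a unit quaternion [w, x, y, z].
In Python, from plant import * gives the robot as it stands.
- The arm moves only by the shell command python3 -m inch 'ROWS' [FORCE]. ROWS is JSON, a list of rows, each an object with "gripper": the finger opening in cm, from 0 to 8.54; "slide": the shift along the world's x, y, z in cm, a list of three; "twist": the turn about the world's z in degrees. A call has 1 to 12 rows; each row is the pose to reach, as a shift and turn from the pose commanded when the call began; what a row does not reach only later rows make up. A row lasts 1/12 s, in which the tool goes at most 41.7 mm and 7.16 degrees, less where a joint would pass 70% of its speed; a pose out of reach is approached as far as the arm can. A call with a gripper value outside its range is refused whole. The fingers move at their own pace and stop on an object; FORCE is the grip in N (left out, the last holds). Time passes only in rows, so rows that repeat a pose let the fingers close. It gives the time, the measured TCP pose, the force, the opening and the grip force at its end, in the units of the state.
- state(): the state, without advancing time (a new reading comes with each control period).
- get_image(name): name is "side" or "top" or "wrist"; returns (picture, depth): 420x560x3 uint8, red, green, blue; 420x560 float32, mm along the optical axis (not along the pixel's ray), 0 where there is no reading.
- camera_info(name): a dict with "fx", "fy", "cx", "cy" (pixels), "rvec" (rotation vector, rad) and "tvec" (3), from world to camera coordinates, as OpenCV has them; the wrist camera has in their place "mount" (4x4, takes a point from camera to tool coordinates, whose origin is the TCP and whose axes are the flange's). Camera axes: x right, y down, z forward; pixel columns grow to the right and rows downward; lengths in mm; the calibration is good to about 2 mm. A picture is of the moment at which its call begins: read the wrist's pose just before it. camera_info takes no time and is no camera call.
- hand_in(): hands the job in; it is judged then, once.
Trained networks look in the newest picture that a camera, given by its name, has taken for a name from the list of things; names that differ only in an ending like _2 or _b are one class to them, and where a whole thing is asked for, a point or a joint stands for the part that bears it (a point fixed in the world has none). Each returns a list of dicts, best first, with "score" (0 to 1); they miss things now and then, are a little off and sometimes report something else, mostly with a low value. They report only what shows in the picture. A call takes as long as a camera call. They do not tell look-alikes from the thing itself.
- trace(camera, name): "mask" (420x560 bool, what is visible of it) and "extent" ([centre column, centre row, width, height] in pixels, round what is visible of it).
- landmark_of(camera, name): "at" ([column, row] in pixels: a listed point, or the origin of a listed thing).
The state is a dict: "t": time; "joint_pos": joint angles; "dq": joint speeds; "effort": joint torques, N m; "tcp_pos": TCP position; "tcp_rot": TCP orientation; "contact_force": force on the tool from outside, world axes, zero at the start; "ft_torque": the same for the moment, N m; "grip_width": opening from 0.0 (shut) to 1.0 (fully open); "grasp_force": force on a finger pad.
Only numpy, scipy, OpenCV 4.12 (cv2) and the standard library are available. Lean on these libraries where they do the work, as an engineer would, in place of code of your own. Each camera call takes 0.05 s, during which the arm holds its last target. There are 200 camera calls.

### The job

The pivot pin has to come out of the lamp-arm bracket: put the wooden-handled steel pan on the table under the pin, then drive the pin down and right out with the punch so that it drops into the pan. The gripper must not touch the pin itself and the pin must never land on the table. When the pin is in the pan, put the punch back upright in its stand, all the way down, and leave the other things on the table where they are.

Things in the scene. Friction and masses are not known exactly. Their poses are not given: they have to be found in the camera images.
- bracket: Fixed lamp-arm bracket. Origin on the table straight below its vertical through-hole, z up. Aluminium knuckle 46 x 46 mm around the hole, 100 to 140 mm above the table, free space below; an arm 36 mm wide carries it from a white post at +x (front face x = 90 mm, 50 mm wide, 145 mm high) on an 8 mm foot plate (x = 80 to 180 mm, 100 mm wide). Stub tube behind, to x = 196 mm.
- hole_top (a point): Centre of the hole's upper mouth, 140 mm above the table. The hole is 18 mm wide; inside, on the +x side, 109 to 131 mm above the table, a spring shoe grips the pin by friction (pushing the pin down takes about 5 to 15 N); with the pin gone the shoe springs out and about 14 mm of the hole stay free.
- pin: Steel pivot pin, 16 mm diameter, 70 mm long, about 0.09 kg, upright in the bracket's hole, 8 to 18 mm of it standing out on top, up to 1 mm off the hole's axis. Origin at its lower, round end, z along it towards the flat top. It drops freely once its top is pushed below the spring shoe (about 109 mm above the table).
- pin_top (a point): Centre of the pin's flat top end.
- pin_mid (a point): Middle of the pin.
- pan: Loose open steel pan, 120 (x) x 100 (y) x 30 mm high, 4 mm walls, 4 to 5 mm floor, about 0.3 kg. Origin under the pan's centre (handle not counted), z up. A wooden handle 16 mm wide (y) runs out along -x from x = -60 to -140 mm, 10 to 34 mm above the underside. Starts on the left or the right of the bracket, on the table.
- pan_handle (a point): Place to grip the handle: 105 mm from the pan's centre along -x, 22 mm above its underside.
- stand: Fixed wooden block, 80 x 80 x 70 mm high, with one vertical hole, 14.5 mm wide and 66 mm deep, in the middle of its top. Origin under its centre. Stands on the other side of the bracket from the pan.
- stand_hole (a point): Centre of the hole's mouth on the stand's top, 70 mm above the table.
- punch: Punch standing upright in the stand, 0.16 kg, 140 mm long. Origin at its tip (lower end), z up along it. Steel shank 9 mm diameter from 0 to 62 mm, then a grey square handle 22 x 22 mm (sides along x and y) from 62 to 140 mm. In the stand the handle's shoulder rests on the stand's top and the tip is 8 mm above the table.
- punch_tip (a point): Centre of the punch's flat tip.
- polish_white: Bystander, not to be disturbed: white polish bottle with a black cap, 38 mm diameter, 85 mm high, standing; origin under its centre.
- polish_dark: Bystander, not to be disturbed: brown glass bottle with a black cap, 40 mm diameter, 75 mm high, standing; origin under its centre.
- round_tin: Bystander, not to be disturbed: closed round steel tin, 84 mm diameter, 45 mm high; origin under its centre.
- gel_jar: Bystander, not to be disturbed: white jar with black lid, 44 mm diameter, 34 mm high; origin under its centre.
- nail_buffer: Bystander, not to be disturbed: lilac buffer block, 95 x 26 x 26 mm, lying along its x; origin under its centre.
- file_stack: Bystander, not to be disturbed: stack of tan nail files, 170 x 28 x 12 mm, lying along its x; origin under its centre.
- gel_jar2: Bystander, not to be disturbed: pink jar with black lid, 48 mm diameter, 38 mm high; origin under its centre.
There are look-alikes about, which are no part of the job. What is shaped like the bracket but blue is not meant.

How it is judged:
By the outcome, as a careful person would: the job done as asked, in the order asked, and still so for the second after the job is handed in, with the robot touching nothing.
It also fails if it takes over 72 s, if anything falls off the work surface, if the arm or the gripper's body presses on something with over 40 N, if the wrist force passes 120 N, or if a joint passes its speed limit or range.

## Working session

There is one attempt and no reset: what is moved stays moved. The work goes in short steps, Python scripts to look and compute and a shell command to move; the robot and the scene stay as the last step left them, time stands still between calls to the robot, and variables do not carry over. Pictures are saved under pics/ and viewed, at most 10 in all, crops included, and the job is handed in when it is done.

```bash
mkdir -p pics
cat > h.py <<'E'
from plant import *
import numpy as np, cv2
from scipy.spatial.transform import Rotation as R
def cam(n,s=None):
    i=camera_info(n); K=(i["fx"],i["fy"],i["cx"],i["cy"])
    if "mount" in i:
        s=s or state(); q=s["tcp_rot"]; T=np.eye(4); T[:3,:3]=R.from_quat([q[1],q[2],q[3],q[0]]).as_matrix(); T[:3,3]=s["tcp_pos"]
        return K,T@np.array(i["mount"])
    T=np.eye(4);T[:3,:3]=R.from_rotvec(np.ravel(i["rvec"])).as_matrix();T[:3,3]=np.ravel(i["tvec"])
    return K,np.linalg.inv(T)
def cloud(n,d,s=None):
    (fx,fy,cx,cy),T=cam(n,s); v,u=np.mgrid[:420,:560]
    P=np.stack([(u-cx)/fx*d,(v-cy)/fy*d,d],-1)@T[:3,:3].T+T[:3,3]
    P[d<=0]=np.nan; return P
def ray(n,uv,z,s=None):
    (fx,fy,cx,cy),T=cam(n,s); r=T[:3,:3]@np.array([(uv[0]-cx)/fx,(uv[1]-cy)/fy,1]); o=T[:3,3]
    return o+r*(z-o[2])/r[2]
def save(n,f): cv2.imwrite("pics/"+f,n[:,:,::-1])
E
cat > a.py <<'E'
from h import *
np.set_printoptions(precision=1,suppress=True)
Z=dict(bracket=0,hole_top=140,pin_top=153,pan=0,pan_handle=22,stand=0,stand_hole=70,punch=8,polish_white=0,polish_dark=0,round_tin=0,gel_jar=0,nail_buffer=0,file_stack=0,gel_jar2=0)
ims=[]
for n in ("top","side"):
    im,d=get_image(n); ims.append(im); np.save(n+"_d.npy",d); np.save(n+"_i.npy",im)
    for k,z in Z.items():
        if n=="side" and k not in("bracket","hole_top","pin_top","pan","pan_handle","stand","stand_hole"): continue
        for r in landmark_of(n,k)[:3]:
            print(n,k,round(r["score"],2),np.array(r["at"]),ray(n,r["at"],z))
    save(im,n+".png")
print(state())
E
python3 a.py
```

```text
top bracket 0.79 [273.4 187.7] [613.4  24.9   0. ]
top bracket 0.6 [332.  291.4] [ 318.7 -141.2    0. ]
top hole_top 0.89 [337.3 294. ] [ 320.3 -137.9  140. ]
top hole_top 0.77 [276.3 178. ] [614.8  16.  140. ]
top hole_top 0.22 [195.5 238.5] [458.  220.3 140. ]
top pin_top 0.39 [272.3 177.1] [614.5  26.2 153. ]
top pan 0.94 [201.9 201.5] [572.4 230.2   0. ]
top pan_handle 0.65 [193.4 237.5] [467.5 247.8  22. ]
top stand 0.6 [365.8 199.4] [ 580.2 -241.3    0. ]
top stand_hole 0.72 [377.7 197.8] [ 574.6 -260.2   70. ]
top punch 0.73 [367.5 197.7] [ 584.  -244.7    8. ]
top punch 0.35 [195.5 236.5] [471.2 244.6   8. ]
top polish_white 0.7 [209.1 144.6] [740.1 213.2   0. ]
top polish_dark 0.46 [365.2 150.6] [ 724.1 -242.4    0. ]
top round_tin 0.56 [166.3 145.8] [736.  337.9   0. ]
top round_tin 0.43 [273.7 178. ] [641.8  24.2   0. ]
top round_tin 0.19 [207.8 200.2] [576.2 213.4   0. ]
top gel_jar 0.75 [136.5 170. ] [663.8 421.7   0. ]
top gel_jar 0.7 [137.9 220.5] [516.9 411.7   0. ]
top gel_jar 0.37 [270.1 182.5] [628.6  34.6   0. ]
top nail_buffer 0.85 [428.8 212.6] [ 542.6 -421.6   
[... 567 characters left out ...]
 139.3] [ 524.7 -263.5  153. ]
side pin_top 0.41 [231.1 219.3] [616.9  25.5 153. ]
side pan 0.97 [248.3 319.5] [576.5 208.1   0. ]
side pan_handle 0.93 [291.  328.4] [475.7 242.1  22. ]
side stand 0.77 [253. 180.] [ 583.4 -255.8    0. ]
side stand_hole 0.36 [181.3 320.2] [719.2 246.7  70. ]
{'t': 1.2, 'joint_pos': array([-1.1,  0.7, -0.2,  1.6,  0.2,  0.9, -0.2]), 'dq': array([-0., -0.,  0., -0., -0., -0.,  0.]), 'effort': array([  0. , -54. ,  -1.3, -15.9,   0. ,   0. ,   0. ]), 'tcp_pos': array([282.4, 557.6, 256.3]), 'tcp_rot': array([0. , 0.2, 1. , 0. ]), 'contact_force': array([ 0.5, -0.7,  0.3]), 'ft_torque': array([-0.,  0., -0.]), 'grasp_force': 0.0, 'grip_width': 0.9993166109195984}
```

View pics/top.png

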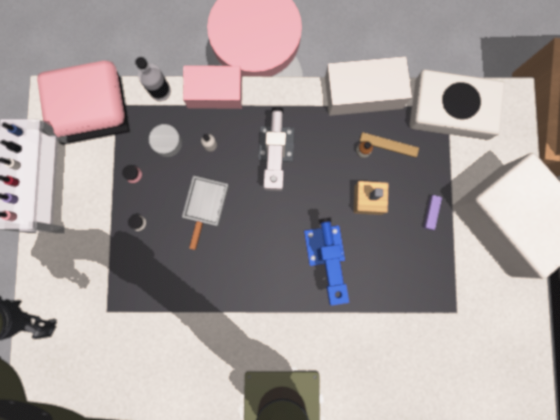

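View pics/side.png

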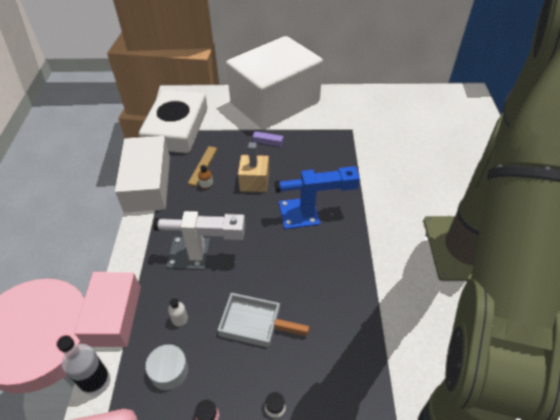

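Top view: the pan is at (205,200) with its wooden handle at (196,236). Two brackets fit the shape: aluminium with its knuckle at (273,180), and blue with its knuckle at (338,294). The aluminium one is meant because blue is ruled out. The stand with the punch is at (372,197). Next I'll measure these and confirm with an enlarged crop.

```bash
cat > b.py <<'E'
from h import *
np.set_printoptions(precision=1,suppress=True)
s=state(); print(s["tcp_rot"],"tool x,y cols:",R.from_quat(np.roll(s["tcp_rot"],-1)).as_matrix()[:,:2].T)
im=np.load("top_i.npy"); P=cloud("top",np.load("top_d.npy"))
Q=cloud("side",np.load("side_d.npy"))
for n,C in(("top",P),("side",Q)):
    X,Y,Z=C[...,0],C[...,1],C[...,2]
    def box(l,x0,x1,y0,y1,z0,z1):
        m=(X>x0)&(X<x1)&(Y>y0)&(Y<y1)&(Z>z0)&(Z<z1); p=C[m]
        if len(p)<4: print(n,l,len(p)); return
        c,wh,a=cv2.minAreaRect(p[:,:2].astype(np.float32)); print(n,l,len(p),np.array(c),np.array(wh),round(a,1),"zmed",np.median(p[:,2]),"zmax",p[:,2].max())
    box("table",500,560,60,120,-30,30)
    box("pan",420,660,150,310,14,45); box("panrim",510,660,150,310,22,45)
    box("handle",420,500,200,300,15,45)
    box("stand",520,640,-320,-190,58,85); box("punch",520,640,-320,-190,120,165)
    box("knuckle",560,800,-40,80,125,148); box("pintop",570,660,-40,80,149,170)
save(cv2.resize(im[110:250,180:400],None,fx=3.6,fy=3.6,interpolation=2),"crop.png")
E
python3 b.py
```

```text
[0.  0.2 1.  0. ] tool x,y cols: [[-0.9  0.5 -0. ]
 [ 0.5  0.9  0. ]]
top table 430 [530.8  90. ] [58.1 60. ] 0.1 zmed 1.0740977429618397 zmax 8.315829289836984
top pan 525 [533.1 225.6] [101.5 200.1] 75.9 zmed 30.093057644511873 zmax 39.734883258319314
top panrim 262 [569.4 217.1] [101.6 124.7] 76.6 zmed 29.293633830871272 zmax 36.97681141360886
top handle 163 [468.4 240.8] [17.1 67. ] 75.8 zmed 32.93100319976293 zmax 39.734883258319314
top stand 753 [ 577.4 -246.7] [80.4 81.3] 87.7 zmed 69.88630459259207 zmax 82.74530896780334
top punch 96 [ 577.5 -246. ] [22.  22.2] 86.9 zmed 146.8018315656227 zmax 153.2082772531087
top knuckle 1088 [694.2  18.8] [ 49.7 211.4] 88.6 zmed 138.22652937420776 zmax 147.9268411140033
top pintop 32 [610.8  23.1] [14.6 12.8] 0.4 zmed 153.61714178283137 zmax 158.89153380363882
side table 476 [530.6  90. ] [58.6 59.9] 0.1 zmed 1.72472875570827 zmax 7.592507172446403
side pan 1035 [534.8 225.1] [103.2 200.5] 75.9 zmed 28.864566407724055 zmax 39.507516182724316
side panrim 507 [570.2 216.2] [103.2 127.5] 75.9 zmed 29.33511467703738 zmax 36.477906402006965
side handle 270 [468.9 241.8] [17.9 64.7] 77.0 zmed 32.73424579076146 zmax 39.30058923897866
side stand 560 [ 579.2 -247.5] [88.6 80.4] 86.2 zmed 70.88094259845457 zmax 84.87881140386821
side punch 111 [ 580.  -246.3] [27.5 22.8] 80.5 zmed 141.50170081184933 zmax 151.1774594984223
side knuckle 1197 [694.9  19.1] [ 52.5 209.2] 87.8 zmed 138.06883749645954 zmax 147.97341274578798
side pintop 35 [612.5  23.8] [14.8 15.3] 21.4 zmed 153.6524998903892 zmax 158.47990311465185
```

View pics/crop.png

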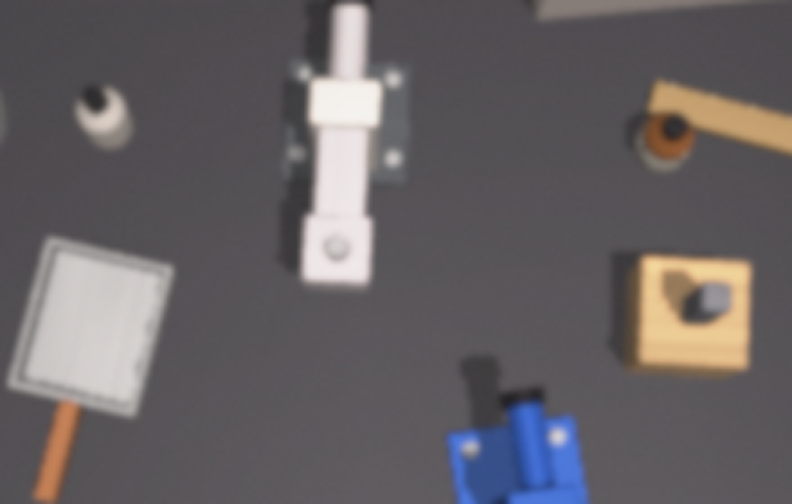

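The crop confirms it: the aluminium bracket shows the pin head at (337,247), the pan is left of it and the punch stands in the stand on the right. Blue is excluded.

```bash
cat > y.py <<'E'
from h import *
s=state(); m=R.from_quat(np.roll(s["tcp_rot"],-1)).as_matrix()
print("t",round(s["t"],2),"tcp",np.round(s["tcp_pos"],1),"yaw y-axis deg",round(np.degrees(np.arctan2(m[1,1],m[0,1])),2),"zaxis",m[:,2].round(3),"F",s["contact_force"].round(1),"w",round(float(s["grip_width"])*85.4,1),"g",round(float(s["grasp_force"]),1),"q7",round(s["joint_pos"][6],2))
E
python3 y.py
```

```text
t 1.2 tcp [282.4 557.6 256.3] yaw y-axis deg 63.14 zaxis [ 0.  0. -1.] F [ 0.5 -0.7  0.3] w 85.3 g 0.0 q7 -0.22
```

```bash
python3 -m inch '[{"gripper":6,"slide":[2,-3.5,-1],"twist":2},{"gripper":6,"slide":[4,-7,-2],"twist":4},{"gripper":6,"slide":[6,-10.5,-3],"twist":6},{"gripper":6,"slide":[8,-14,-4.5],"twist":8},{"gripper":6,"slide":[10,-17.5,-6],"twist":10},{"gripper":6,"slide":[12,-21,-7.5],"twist":12},{"gripper":6,"slide":[14.2,-24.5,-9],"twist":12.9},{"gripper":6,"slide":[16.4,-28,-11],"twist":12.9},{"gripper":6,"slide":[18.55,-31.55,-13],"twist":12.9},{"gripper":6,"slide":[18.55,-31.55,-13],"twist":12.9},{"gripper":6,"slide":[18.55,-31.55,-13],"twist":12.9}]' 80
cat > c.py <<'E'
from h import *
import sys
np.set_printoptions(precision=1,suppress=True)
s=state(); im,d=get_image("wrist"); save(im,sys.argv[1])
C=cloud("wrist",d,s); X,Y,Z=np.moveaxis(C,-1,0)
def box(l,x0,x1,y0,y1,z0,z1):
    m=(X>x0)&(X<x1)&(Y>y0)&(Y<y1)&(Z>z0)&(Z<z1); p=C[m]
    if len(p)<9: return print(l,len(p))
    c,wh,a=cv2.minAreaRect(p[:,:2].astype(np.float32)); print(l,len(p),np.array(c),np.array(wh),round(a,1),"z",np.percentile(p[:,2],[5,50,95]), "med",np.median(p[:,:2],0))
for b in sys.argv[2:]:
    l,*v=b.split(","); box(l,*map(float,v))
E
python3 y.py; python3 c.py w1.png handle,400,500,200,300,20,45 pan,510,660,150,310,20,40
```

```text
t: 2.12
tcp_pos: [469.7, 236.2, 124.6]
tcp_rot: [-0.0, 0.126, 0.992, -0.003]
contact_force: [-0.5, -0.4, 0.1]
grip_width: 0.701
grasp_force: 0.0
t 2.12 tcp [469.7 236.2 124.6] yaw y-axis deg 75.56 zaxis [-0.001 -0.005 -1.   ] F [-0.5 -0.4  0.1] w 59.9 g 0.0 q7 0.38
handle 3069 [468.5 242.1] [16.  68.4] 76.5 z [31.8 34.3 35.5] med [465.1 242.9]
pan 2410 [551.7 222.1] [106.3  89.7] 69.2 z [21.2 30.  31.6] med [522.7 239.2]
```

View pics/w1.png

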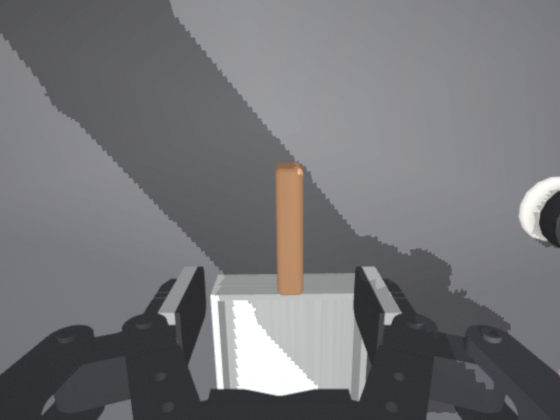

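The wrist view shows the handle from (290,165) to (290,290), midway between the fingers, and it agrees with the top-camera measurement. Next I descend and grip.

```bash
python3 -m inch '[{"gripper":6,"slide":[0,0,-2.5],"twist":0},{"gripper":6,"slide":[0,0,-6],"twist":0},{"gripper":6,"slide":[0,0,-8.5],"twist":0},{"gripper":6,"slide":[0,0,-9.6],"twist":0},{"gripper":6,"slide":[0,0,-9.6],"twist":0},{"gripper":0.8,"slide":[0,0,-9.6],"twist":0},{"gripper":0.8,"slide":[0,0,-9.6],"twist":0},{"gripper":0.8,"slide":[0,0,-9.6],"twist":0},{"gripper":0.8,"slide":[0,0,-9.6],"twist":0},{"gripper":0.8,"slide":[0,0,-9.6],"twist":0}]' 100; python3 y.py
```

```text
t: 3.0
tcp_pos: [468.6, 242.7, 31.9]
tcp_rot: [0.001, 0.121, 0.993, 0.001]
contact_force: [-1.2, 1.0, 6.9]
grip_width: 0.169
grasp_force: 97.4
t 3.0 tcp [468.6 242.7  31.9] yaw y-axis deg 76.05 zaxis [ 0.002  0.002 -1.   ] F [-1.2  1.   6.9] w 14.4 g 97.4 q7 0.33
```

```bash
python3 -m inch '[{"gripper":0.8,"slide":[0,0,0.7],"twist":0},{"gripper":0.8,"slide":[0,0,1.4],"twist":0},{"gripper":0.8,"slide":[0.2,-1.5,1.5],"twist":1},{"gripper":0.8,"slide":[0.6,-4,1.5],"twist":3},{"gripper":0.8,"slide":[1.1,-7,1.5],"twist":5},{"gripper":0.8,"slide":[1.6,-10,1.5],"twist":7},{"gripper":0.8,"slide":[2.1,-13,1.5],"twist":9},{"gripper":0.8,"slide":[2.5,-16,1.5],"twist":10.5},{"gripper":0.8,"slide":[2.9,-19,1.5],"twist":11.5},{"gripper":0.8,"slide":[3.2,-20.8,1.5],"twist":12},{"gripper":0.8,"slide":[3.3,-21.5,1.5],"twist":12},{"gripper":0.8,"slide":[3.3,-21.5,1.5],"twist":12}]'
cat > d.py <<'E'
from h import *
np.set_printoptions(precision=1,suppress=True)
for n in("side","top"):
    im,d=get_image(n); C=cloud(n,d); X,Y,Z=np.moveaxis(C,-1,0)
    m=(X>515)&(X<672)&(Y>-60)&(Y<110)&(Z>15)&(Z<60); p=C[m]; c=cv2.minAreaRect(p[:,:2].astype(np.float32)); print(n,len(p),c,np.percentile(p[:,2],[2,50,98]))
save(im,"t2.png")
im,_=get_image("side"); save(cv2.resize(im[120:380,120:400],None,fx=2.3,fy=2.3),"s2.png")
E
python3 y.py; python3 d.py
```

```text
t: 4.0
tcp_pos: [500.9, 24.1, 45.7]
tcp_rot: [-0.0, 0.02, 1.0, -0.001]
contact_force: [0.9, -0.1, -3.3]
grip_width: 0.172
grasp_force: 97.8
t 4.0 tcp [500.9  24.1  45.7] yaw y-axis deg 87.75 zaxis [-0.    -0.002 -1.   ] F [ 0.9 -0.1 -3.3] w 14.7 g 97.8 q7 0.7
side 1557 ((592.7235107421875, 21.268035888671875), (105.0831298828125, 152.42474365234375), 88.48638916015625) [15.4 20.  48.1]
top 382 ((631.78125, 21.455276489257812), (74.17029571533203, 98.35712432861328), 0.4966144859790802) [15.4 19.6 46.4]
```

View pics/s2.png

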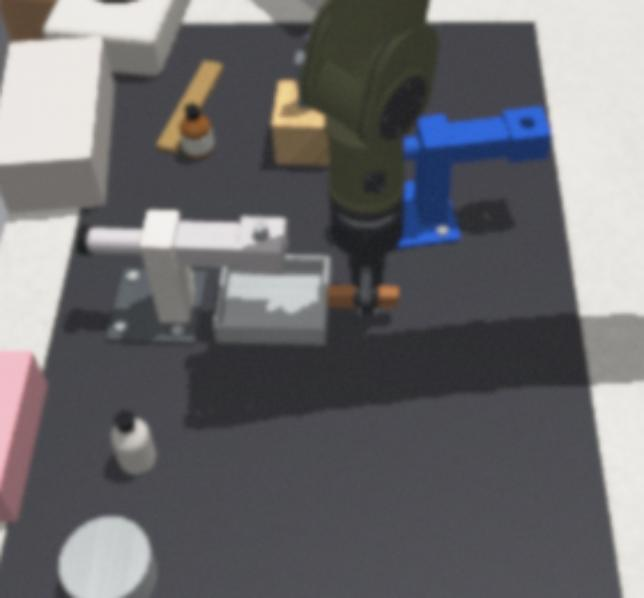

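The side crop shows the pan held level under the knuckle with the gripper clear of the bracket, so I set it down and release.

```bash
python3 -m inch '[{"gripper":0.8,"slide":[0,0,-0.6],"twist":0},{"gripper":0.8,"slide":[0,0,-1.2],"twist":0},{"gripper":0.8,"slide":[0,0,-1.6],"twist":0},{"gripper":0.8,"slide":[0,0,-1.6],"twist":0},{"gripper":5,"slide":[0,0,-1.5],"twist":0},{"gripper":5,"slide":[0,0,-1.5],"twist":0},{"gripper":5,"slide":[0,0,-1.5],"twist":0},{"gripper":5,"slide":[0,0,0.5],"twist":0},{"gripper":5,"slide":[0,0,4.5],"twist":0},{"gripper":5,"slide":[0,0,8.5],"twist":0},{"gripper":5,"slide":[0,0,12.5],"twist":0},{"gripper":5,"slide":[0,0,16.5],"twist":0}]'; python3 y.py; python3 c.py w2.png pin,585,640,0,50,149,170 knuckle,570,640,-10,60,134,143 pan,515,585,-60,110,20,34;  python3 d.py
```

```text
t: 5.15
tcp_pos: [500.4, 27.1, 211.9]
tcp_rot: [-0.0, 0.017, 1.0, 0.0]
contact_force: [1.5, 0.2, 0.0]
grip_width: 0.584
grasp_force: 0.0
t 5.15 tcp [500.4  27.1 211.9] yaw y-axis deg 88.05 zaxis [-0.001  0.    -1.   ] F [1.5 0.2 0. ] w 49.9 g 0.0 q7 0.89
pin 0
knuckle 1417 [594.3  24.8] [46.1 12.3] 87.8 z [134.8 140.1 141.3] med [591.   24.3]
pan 1627 [550.  27.] [ 69.7 101.2] 0.1 z [21.6 30.2 33.7] med [548.3  26.6]
side 577 ((592.6474609375, 25.024517059326172), (104.37843322753906, 152.52618408203125), 89.16852569580078) [15.4 28.3 35.7]
top 91 ((648.0394287109375, 23.86185073852539), (99.18253326416016, 38.74125671386719), 87.85710144042969) [15.9 28.5 35.2]
```

```bash
python3 -m inch '[{"gripper":5,"slide":[1.5,-0.1,3],"twist":0},{"gripper":5,"slide":[3.5,-0.2,5.5],"twist":0},{"gripper":5,"slide":[6,-0.3,7],"twist":0},{"gripper":5,"slide":[7,-0.3,7],"twist":0},{"gripper":5,"slide":[7,-0.3,7],"twist":0},{"gripper":5,"slide":[7,-0.3,7],"twist":0}]'; python3 y.py; python3 c.py w3.png pin,585,640,0,50,149,170 knuckle,570,640,-10,60,134,143
python3 - <<'E'
from h import *
K,T=cam("wrist"); print(T.round(2),K)
for k,z in(("pin_top",153.6),("hole_top",140)):
    for r in landmark_of("wrist",k)[:2]: print(k,r["score"],r["at"],ray("wrist",r["at"],z).round(1))
E
```

```text
t: 5.85
tcp_pos: [569.9, 23.9, 278.2]
tcp_rot: [-0.002, 0.017, 1.0, -0.0]
contact_force: [-0.2, 1.0, -0.5]
grip_width: 0.581
grasp_force: 0.0
t 5.85 tcp [569.9  23.9 278.2] yaw y-axis deg 88.04 zaxis [-0.004 -0.001 -1.   ] F [-0.2  1.  -0.5] w 49.6 g 0.0 q7 1.03
pin 416 [610.9  23.8] [15.4 15.5] 46.8 z [150.8 154.3 155.4] med [610.2  24. ]
knuckle 3431 [614.6  23.9] [45.9 52. ] 87.4 z [137.3 140.4 141.6] med [609.6  23.6]
[[ 3.0000e-02  9.6000e-01  2.8000e-01  4.9863e+02]
 [ 1.0000e+00 -3.0000e-02 -1.0000e-02  2.6150e+01]
 [-0.0000e+00  2.8000e-01 -9.6000e-01  3.9678e+02]
 [ 0.0000e+00  0.0000e+00  0.0000e+00  1.0000e+00]] (376.94931318945487, 376.94931318945487, 279.2304800117956, 212.77038270498997)
pin_top 0.57 [279.8, 273.0] [612.6  22.6 153.6]
hole_top 0.76 [278.6, 263.7] [611.9  21.8 140. ]
```

View pics/w3.png

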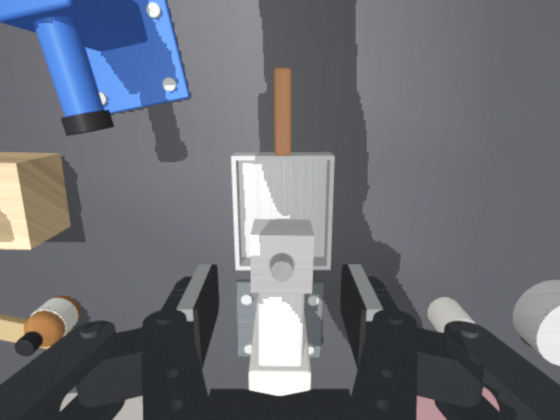

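The wrist view shows the pin top at (281,271) in the knuckle centre, with the pan beneath and its handle towards the robot. Next I take the same view of the punch.

```bash
python3 -m inch '[{"gripper":5,"slide":[-0.4,-3,0],"twist":0},{"gripper":5,"slide":[-0.9,-7,0],"twist":0},{"gripper":5,"slide":[-1.4,-11,0],"twist":0},{"gripper":5,"slide":[-1.9,-15,0],"twist":0},{"gripper":5,"slide":[-2.4,-19,-0.2],"twist":0},{"gripper":5,"slide":[-2.9,-23,-0.4],"twist":0},{"gripper":5,"slide":[-3.4,-26,-0.6],"twist":0},{"gripper":5,"slide":[-3.4,-27,-0.6],"twist":0},{"gripper":5,"slide":[-3.4,-27,-0.6],"twist":0},{"gripper":5,"slide":[-3.4,-27,-0.6],"twist":0},{"gripper":5,"slide":[-3.4,-27,-0.6],"twist":0}]'; python3 y.py; python3 c.py w4.png punchtop,555,600,-275,-220,142,160 stand,520,640,-320,-190,62,76
```

```text
t: 6.92
tcp_pos: [537.3, -242.9, 274.4]
tcp_rot: [0.0, 0.015, 1.0, 0.001]
contact_force: [0.7, 0.9, 0.4]
grip_width: 0.584
grasp_force: 0.0
t 6.92 tcp [ 537.3 -242.9  274.4] yaw y-axis deg 88.26 zaxis [ 0.     0.002 -1.   ] F [0.7 0.9 0.4] w 49.8 g 0.0 q7 1.49
punchtop 929 [ 577.2 -246.4] [21.5 22.4] 88.0 z [144.8 148.2 149.4] med [ 575.9 -246.3]
stand 6158 [ 577.7 -246.4] [80.2 81. ] 87.0 z [69.2 70.5 71.7] med [ 567.  -245.2]
```

```bash
python3 -m inch '[{"gripper":5,"slide":[2,0,-1.5],"twist":0},{"gripper":5,"slide":[4,-0.05,-5],"twist":0},{"gripper":5,"slide":[4.04,-0.05,-8.5],"twist":0},{"gripper":5,"slide":[4.04,-0.05,-12],"twist":0},{"gripper":5,"slide":[4.04,-0.05,-14.9],"twist":0},{"gripper":5,"slide":[4.04,-0.05,-14.9],"twist":0},{"gripper":5,"slide":[4.04,-0.05,-14.9],"twist":0},{"gripper":1.5,"slide":[4.04,-0.05,-14.9],"twist":0},{"gripper":1.5,"slide":[4.04,-0.05,-14.9],"twist":0},{"gripper":1.5,"slide":[4.04,-0.05,-14.9],"twist":0},{"gripper":1.5,"slide":[4.04,-0.05,-14.9],"twist":0}]' 100; python3 y.py
```

```text
t: 7.88
tcp_pos: [579.1, -246.3, 128.1]
tcp_rot: [0.002, 0.017, 1.0, -0.0]
contact_force: [-0.4, 0.8, 7.6]
grip_width: 0.245
grasp_force: 98.0
t 7.88 tcp [ 579.1 -246.3  128.1] yaw y-axis deg 88.04 zaxis [ 0.005 -0.001 -1.   ] F [-0.4  0.8  7.6] w 20.9 g 98.0 q7 1.38
```

```bash
python3 -m inch '[{"gripper":1.5,"slide":[0,0,1],"twist":0},{"gripper":1.5,"slide":[0,0,3],"twist":0},{"gripper":1.5,"slide":[0,0,6],"twist":0},{"gripper":1.5,"slide":[0,0,9.5],"twist":0},{"gripper":1.5,"slide":[0,0,13],"twist":0},{"gripper":1.5,"slide":[0,0,16],"twist":0},{"gripper":1.5,"slide":[0.3,2,17.5],"twist":0},{"gripper":1.5,"slide":[0.6,5,17.5],"twist":0},{"gripper":1.5,"slide":[1,8,17.5],"twist":0},{"gripper":1.5,"slide":[1.4,11,17.5],"twist":0},{"gripper":1.5,"slide":[1.8,14,17.5],"twist":0},{"gripper":1.5,"slide":[2.2,17,17.5],"twist":0}]' && python3 -m inch '[{"gripper":1.5,"slide":[0.4,3,0],"twist":0},{"gripper":1.5,"slide":[0.8,6,0],"twist":0},{"gripper":1.5,"slide":[1.1,8.5,0],"twist":0},{"gripper":1.5,"slide":[1.2,10,0],"twist":0},{"gripper":1.5,"slide":[1.2,10,0],"twist":0},{"gripper":1.5,"slide":[1.2,10,0],"twist":0},{"gripper":1.5,"slide":[1.2,10,0],"twist":0}]'; python3 y.py
python3 - <<'E'
from h import *
s=state(); im,d=get_image("wrist"); save(im,"w5.png")
for r in landmark_of("wrist","punch_tip")[:2]: print(r["score"],np.round(r["at"]),ray("wrist",r["at"],183,s).round(1))
for r in landmark_of("wrist","pin_top")[:2]: print(r["score"],np.round(r["at"]),ray("wrist",r["at"],154,s).round(1))
sd,dd=get_image("side"); P=cloud("side",dd)
for z0,z1 in((158,180),(185,210),(210,235),(149,157)):
    m=(abs(P[...,0]-611)<30)&(abs(P[...,1]-24)<30)&(P[...,2]>z0)&(P[...,2]<z1); print(z0,m.sum(),np.nanmedian(P[m],0).round(1) if m.any() else "")
a=cv2.resize(sd[150:260,160:300],None,fx=3,fy=3); b=im[120:420,130:430]
c=np.zeros((330,730,3),np.uint8); c[:330,:420]=a; c[:300,430:730]=b; save(c,"w5c.png")
E
```

```text
t: 8.88
tcp_pos: [598.9, -75.2, 301.4]
tcp_rot: [0.0, 0.017, 1.0, -0.0]
contact_force: [-0.3, -0.3, -1.7]
grip_width: 0.247
grasp_force: 98.1
t: 9.47
tcp_pos: [611.1, 21.8, 300.7]
tcp_rot: [-0.0, 0.018, 1.0, -0.001]
contact_force: [0.7, -0.5, -1.1]
grip_width: 0.246
grasp_force: 98.1
t 9.47 tcp [611.1  21.8 300.7] yaw y-axis deg 87.95 zaxis [-0.    -0.002 -1.   ] F [ 0.7 -0.5 -1.1] w 21.0 g 98.1 q7 1.07
0.55 [278. 211.] [607.6  20.7 183. ]
0.83 [279. 205.] [611.6  21.3 154. ]
158 0 
185 26 [610.1  23.4 196.7]
210 30 [610.8  23.2 221. ]
149 36 [612.3  25.2 153.7]
```

View pics/w5c.png

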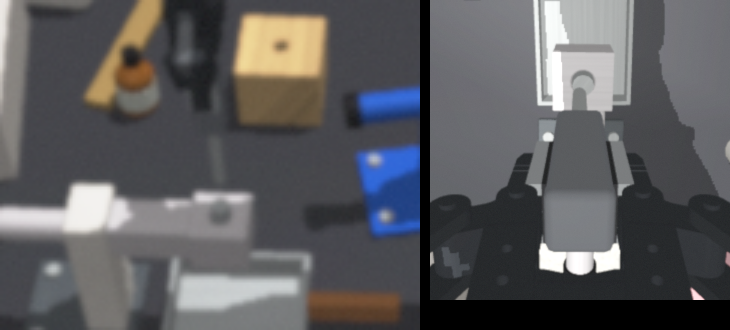

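Left half: the stand hole is empty and the shank hangs over the pin. Right half: the tip at crop (580,95) is in line with the pin head at (582,82). I drive down in steps.

```bash
python3 -m inch '[{"gripper":1.5,"slide":[0,0,-0.8],"twist":0},{"gripper":1.5,"slide":[0,0,-1.6],"twist":0},{"gripper":1.5,"slide":[0,0,-2.2],"twist":0},{"gripper":1.5,"slide":[0,0,-2.7],"twist":0},{"gripper":1.5,"slide":[0,0,-3.1],"twist":0},{"gripper":1.5,"slide":[0,0,-3.5],"twist":0},{"gripper":1.5,"slide":[0,0,-3.9],"twist":0},{"gripper":1.5,"slide":[0,0,-4.3],"twist":0},{"gripper":1.5,"slide":[0,0,-4.3],"twist":0}]' 120; python3 y.py
```

```text
t: 10.42
tcp_pos: [610.9, 23.5, 256.4]
tcp_rot: [-0.001, 0.017, 1.0, -0.0]
contact_force: [0.5, 0.0, -0.8]
grip_width: 0.242
grasp_force: 117.8
t 10.42 tcp [610.9  23.5 256.4] yaw y-axis deg 88.05 zaxis [-0.001 -0.    -1.   ] F [ 0.5  0.  -0.8] w 20.6 g 117.8 q7 1.04
```

```bash
cat > e.py <<'E'
from h import *
import sys
sd,dd=get_image("side"); P=cloud("side",dd)
for z0,z1 in((60,98),(143,149),(149,157),(157,180),(180,200)):
    m=(abs(P[...,0]-611)<20)&(abs(P[...,1]-24)<20)&(P[...,2]>z0)&(P[...,2]<z1); print(z0,m.sum(),np.nanmedian(P[m],0).round(1) if m.any() else "")
save(cv2.resize(sd[190:300,170:310],None,fx=5,fy=5,interpolation=2),sys.argv[1])
E
python3 e.py s6.png
```

```text
60 7 [613.3  29.7  74.8]
143 16 [610.4  24.3 143.4]
149 7 [612.1  26.1 154.9]
157 22 [609.8  24.7 166.8]
180 14 [610.7  25.6 186.4]
```

View pics/s6.png

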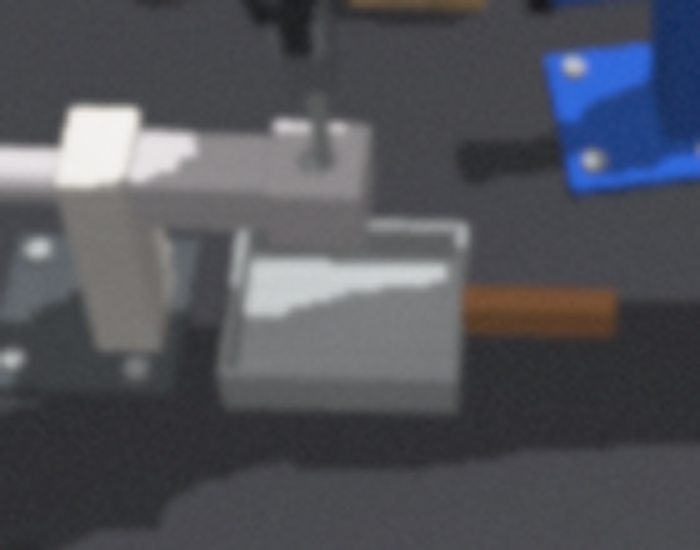

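The shank now stands in the mouth of the hole at crop (317,160) and the pin is flush. I continue driving.

```bash
python3 -m inch '[{"gripper":1.5,"slide":[0,0,-0.4],"twist":0},{"gripper":1.5,"slide":[0,0,-0.8],"twist":0},{"gripper":1.5,"slide":[0,0,-1.2],"twist":0},{"gripper":1.5,"slide":[0,0,-1.6],"twist":0},{"gripper":1.5,"slide":[0,0,-2],"twist":0},{"gripper":1.5,"slide":[0,0,-2.4],"twist":0},{"gripper":1.5,"slide":[0,0,-2.8],"twist":0},{"gripper":1.5,"slide":[0,0,-3.2],"twist":0},{"gripper":1.5,"slide":[0,0,-3.6],"twist":0},{"gripper":1.5,"slide":[0,0,-3.9],"twist":0},{"gripper":1.5,"slide":[0,0,-3.9],"twist":0},{"gripper":1.5,"slide":[0,0,-3.9],"twist":0}]'; python3 y.py; python3 e.py s7.png
python3 - <<'E'
from h import *
get_image("side")
for k in("pin","pin_mid","pin_top"):
    for r in (trace if k=="pin" else landmark_of)("side",k)[:2]: print(k,r["score"],r.get("at",r.get("extent")), ray("side",r.get("at",r.get("extent"))[:2],15).round())
E
```

```text
t: 11.47
tcp_pos: [611.0, 23.6, 217.8]
tcp_rot: [-0.001, 0.017, 1.0, 0.0]
contact_force: [-0.4, 0.1, -1.6]
grip_width: 0.243
grasp_force: 117.8
t 11.47 tcp [611.   23.6 217.8] yaw y-axis deg 88.05 zaxis [-0.001  0.    -1.   ] F [-0.4  0.1 -1.6] w 20.7 g 117.8 q7 1.01
60 11 [594.8  15.9  69.7]
143 15 [610.1  26.6 143.7]
149 3 [610.   25.9 150.8]
157 51 [609.8  32.1 170.4]
180 34 [603.8  32.  185.6]
pin 0.73 [246.9, 245.2, 19.8, 24.3] [589.  -0.  15.]
pin_mid 0.48 [243.0, 243.0] [599.  -7.  15.]
pin_top 0.5 [249.5, 232.7] [584. -42.  15.]
pin_top 0.45 [254.6, 181.6] [ 577. -234.   15.]
```

View pics/s7.png

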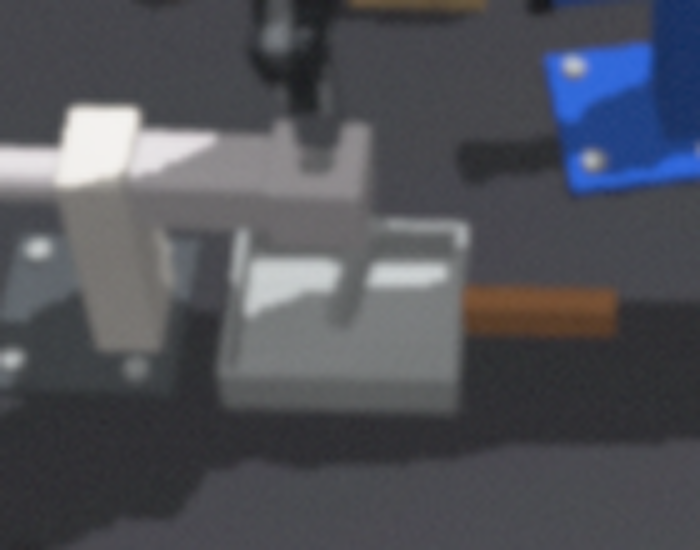

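The pin is out: it stands in the pan at crop (345,300), leaning, with its foot inside. I withdraw the punch and take it back to the stand.

```bash
python3 -m inch '[{"gripper":1.5,"slide":[0,0,1],"twist":0},{"gripper":1.5,"slide":[0,0,2.5],"twist":0},{"gripper":1.5,"slide":[0,0,4],"twist":0},{"gripper":1.5,"slide":[0,0,5.5],"twist":0},{"gripper":1.5,"slide":[0,0,7],"twist":0},{"gripper":1.5,"slide":[0,0,8.2],"twist":0},{"gripper":1.5,"slide":[-0.2,-2,8.2],"twist":0},{"gripper":1.5,"slide":[-0.6,-5,8.2],"twist":0},{"gripper":1.5,"slide":[-1,-8,8.2],"twist":0},{"gripper":1.5,"slide":[-1.4,-11,8.2],"twist":0},{"gripper":1.5,"slide":[-1.8,-14,8.2],"twist":0},{"gripper":1.5,"slide":[-2.2,-17,8.2],"twist":0}]' && python3 -m inch '[{"gripper":1.5,"slide":[-0.4,-3,0],"twist":0},{"gripper":1.5,"slide":[-0.8,-6,-1],"twist":0},{"gripper":1.5,"slide":[-1.1,-8.5,-3],"twist":0},{"gripper":1.5,"slide":[-1.2,-10,-5],"twist":0},{"gripper":1.5,"slide":[-1.2,-10,-7],"twist":0},{"gripper":1.5,"slide":[-1.2,-10,-9],"twist":0},{"gripper":1.5,"slide":[-1.2,-10,-9.8],"twist":0},{"gripper":1.5,"slide":[-1.2,-10,-9.8],"twist":0},{"gripper":1.5,"slide":[-1.2,-10,-9.8],"twist":0},{"gripper":1.5,"slide":[-1.2,-10,-9.8],"twist":0}]'; python3 y.py
python3 - <<'E'
from h import *
s=state(); get_image("wrist")
for k,z in(("punch_tip",85),("stand_hole",70)):
    for r in landmark_of("wrist",k)[:2]: print(k,round(r["score"],2),np.round(r["at"]),ray("wrist",r["at"],z,s).round(1))
E
```

```text
t: 12.72
tcp_pos: [589.0, -147.8, 301.4]
tcp_rot: [0.001, 0.017, 1.0, -0.0]
contact_force: [0.6, -0.9, -1.1]
grip_width: 0.243
grasp_force: 117.7
t: 13.55
tcp_pos: [578.4, -246.2, 204.0]
tcp_rot: [0.001, 0.017, 1.0, -0.0]
contact_force: [0.9, 0.5, -1.8]
grip_width: 0.243
grasp_force: 117.7
t 13.55 tcp [ 578.4 -246.2  204. ] yaw y-axis deg 88.07 zaxis [ 0.003 -0.001 -1.   ] F [ 0.9  0.5 -1.8] w 20.8 g 117.7 q7 1.44
punch_tip 0.86 [279. 213.] [ 577.4 -246.4   85. ]
stand_hole 0.79 [280. 208.] [ 578.1 -246.1   70. ]
```

```bash
python3 -m inch '[{"gripper":1.5,"slide":[0,0,-1],"twist":0},{"gripper":1.5,"slide":[0,0,-2],"twist":0},{"gripper":1.5,"slide":[0,0,-3],"twist":0},{"gripper":1.5,"slide":[0,0,-4],"twist":0},{"gripper":1.5,"slide":[0,0,-5],"twist":0},{"gripper":1.5,"slide":[0,0,-6],"twist":0},{"gripper":1.5,"slide":[0,0,-7],"twist":0},{"gripper":1.5,"slide":[0,0,-7.5],"twist":0},{"gripper":1.5,"slide":[0,0,-7.7],"twist":0},{"gripper":1.5,"slide":[0,0,-7.7],"twist":0}]'; python3 y.py
```

```text
t: 14.53
tcp_pos: [576.8, -246.1, 128.1]
tcp_rot: [-0.0, 0.017, 1.0, -0.001]
contact_force: [-7.6, 1.6, 22.3]
grip_width: 0.242
grasp_force: 120.9
t 14.53 tcp [ 576.8 -246.1  128.1] yaw y-axis deg 88.03 zaxis [-0.001 -0.001 -1.   ] F [-7.6  1.6 22.3] w 20.7 g 120.9 q7 1.38
```

Seated at the same height as before, with 22 N upward. I release and rise.

```bash
python3 -m inch '[{"gripper":1.5,"slide":[0,0,0.2],"twist":0},{"gripper":5,"slide":[0,0,0.2],"twist":0},{"gripper":5,"slide":[0,0,0.2],"twist":0},{"gripper":5,"slide":[0,0,0.2],"twist":0},{"gripper":5,"slide":[0,0,2],"twist":0},{"gripper":5,"slide":[0,0,5],"twist":0},{"gripper":5,"slide":[0,0,8.5],"twist":0},{"gripper":5,"slide":[-2,0,12],"twist":0},{"gripper":5,"slide":[-5,0,15],"twist":0},{"gripper":5,"slide":[-5,0,15],"twist":0},{"gripper":5,"slide":[-5,0,15],"twist":0}]'; python3 y.py; python3 c.py w8.png punchtop,555,600,-275,-220,142,160 stand,520,640,-320,-190,62,76
python3 - <<'E'
from h import *
sd,dd=get_image("side"); P=cloud("side",dd)
save(cv2.resize(sd[120:400,140:330],None,fx=2.1,fy=2.1,interpolation=2),"s8.png")
r=trace("side","pin")
for q in r[:2]: print(q["score"],q["extent"],np.nanmedian(P[q["mask"]],0).round(1))
E
```

```text
t: 15.45
tcp_pos: [527.0, -247.3, 276.8]
tcp_rot: [0.001, 0.018, 1.0, -0.001]
contact_force: [0.2, 0.3, -0.1]
grip_width: 0.587
grasp_force: 0.0
t 15.45 tcp [ 527.  -247.3  276.8] yaw y-axis deg 87.96 zaxis [ 0.002 -0.002 -1.   ] F [ 0.2  0.3 -0.1] w 50.1 g 0.0 q7 1.49
punchtop 872 [ 575.2 -246.3] [21.2 21.9] 87.8 z [144.4 148.2 149.4] med [ 574.  -246.4]
stand 5917 [ 577.7 -246.4] [80.1 80.7] 86.9 z [69.1 70.5 71.6] med [ 566.7 -246.2]
0.47 [250.4, 246.8, 22.4, 20.9] [580.8   8.   25.2]
0.34 [252.0, 252.8, 81.2, 38.8] [599.3  31.5   7.8]
```

View pics/s8.png

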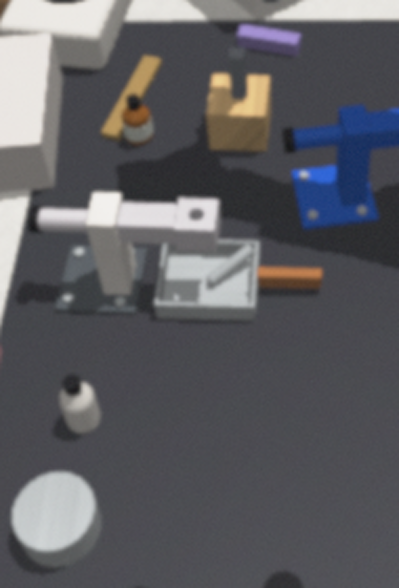

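The pin lies in the pan at (232,265), the bracket hole is empty and the punch stands in its stand at full depth (top at 148 mm, as before). Nothing else has moved.

```bash
python3 -c "from plant import *; print(hand_in())"
```

```text
the job is handed in; nothing more can be done
None
```

I drove the pin out with the punch into the pan, put the punch back upright at full depth in its stand, saw no sign of the other things having moved, and handed the job in at about 15.5 s; no verdict was returned.

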